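# Put a setting block away from a comparator stand

### The job

The comparator has been set and its setting block is still under the measuring tip: swing the small lever on the side of the stand's head fully up so that the tip is well clear, and only then draw the block out and set it gently down, without dropping it, flat in its own storage slot, the empty one that is labelled with two bars like the block. After that swing the lever all the way down again without slamming it, and leave the lever down and the other things as they were.

Things in the scene. Friction and masses are not known exactly. Their poses are not given: they have to be found in the camera images.
- stand: fixed comparator stand: grey-blue base 240 (x) x 140 mm, flat steel top at z 45 mm; column (40 mm thick, to z 235) at x +95 mm; cream head 56 mm wide over the base, z 140 to 190 mm, front face at x +13 mm, a 60 mm round dial on it (to z 249). Origin: centre of the base's underside; x from the front (robot side) to the column, z up
- lift_lever (a joint): angle of the lift lever on the head's -y side, rad: 0 = fully down (arm 0.6 rad below level, tip on the bare base), 1.1 = fully up (0.5 rad above level, tip 27 mm above the base). Stiff: stays where it is left, needs about 2 N at the knob. Starts part-way, the tip on or just above the block
- lever_knob (a point): centre of the black knob at the lever's outer end: a cylinder 22 mm across and 22 mm long, flat ends facing along the stand's x (pinch them from above), on a 10 mm thick steel arm, 90 mm from the pivot; it swings in the stand's y-z plane
- lever_pivot (a point): pivot of the lift lever, at (35, -40, 165) mm in the stand's frame; its axis lies along the stand's x, and the lever points from it to the stand's -y side
- tip (a point): rounded lower end of the measuring spindle (12 mm thick, vertical, 35 mm to +x of the stand's origin, y = 0), which comes down from the head onto the block's tongue
- setting_block: block to put away, white ceramic, 0.55 kg, on the stand's flat top: 140 mm long (x), 30 wide. Origin: middle of its underside. x -70 to -10 mm: grip end 40 mm high with two dark bars on top; x -10 to +70: tongue 12 mm high, under the tip. Draw it about 60 mm to the stand's -x before lifting it past the head. Either way round is good in the slot
- rack: fixed thin aluminium board 250 x 250 x 6 mm which carries three storage slots side by side, 80 mm apart along its y; origin at the centre of its underside
- slot_two: fixed grey storage slot on the rack with two bars on the pale label tab (34 mm long, 6 mm high) at its -x end; empty; this is the setting block's own slot, the longest of the three. Origin: centre of the pocket, at the slot's underside; x along it. Open pocket 148 mm (x) by 36 mm (y), floor 8 mm above the origin, walls 10 mm thick, rim 16 mm above the origin
- slot_two_floor (a point): centre of the pocket floor of the two-bar slot, on which the block's underside must rest; axes as the slot's
- slot_one: fixed grey storage slot on the rack with one bar on the pale label tab (34 mm long, 6 mm high) at its -x end; holds the other block. Origin: centre of the pocket, at the slot's underside; x along it. Open pocket 118 mm (x) by 36 mm (y), floor 8 mm above the origin, walls 10 mm thick, rim 16 mm above the origin
- slot_three: fixed grey storage slot on the rack with three bars on the pale label tab (34 mm long, 6 mm high) at its -x end; empty, but too short for the setting block. Origin: centre of the pocket, at the slot's underside; x along it. Open pocket 98 mm (x) by 36 mm (y), floor 8 mm above the origin, walls 10 mm thick, rim 16 mm above the origin
- other_block: a shorter white ceramic setting block with one dark bar, 110 x 30 x 40 mm, resting in the one-bar slot; leave alone. Origin at the middle of its underside
- vee_block: loose bright steel vee block, 70 x 50 x 42 mm, on the table; leave alone. Origin at the centre of its underside
- oil_jar: closed glass jar, 60 mm across and 75 mm high, on the table; leave alone. Origin at the centre of its underside
- pen_cup: black pen cup, 72 mm across, 90 mm high, with pens reaching 155 mm; leave alone. Origin at the centre of its underside

How it is judged (in metres and radians):
On the way, in this order (a step that is already met when the one before it is completed fails the run):
1. the lift lever is fully up while the block still lies under the tip (value of joint lift_lever above 0.98 rad and distance of setting_block from where it was at the start of the episode below 0.015 m), for 0.2 s.
2. the setting block lies flat in its own slot, released and at rest, with the lever still up (horizontal distance between setting_block and slot_two_floor below 0.008 m and z of setting_block in the frame of slot_two_floor between -0.003 and 0.003 m and angle between setting_block's own z axis and vertical below 0.05 rad and angle between the x axis of setting_block and the x axis of slot_two, either way round below 0.12 rad and contact force between the fingers and setting_block below 0.1 N and linear speed of setting_block below 0.02 m/s and value of joint lift_lever above 0.85 rad), for 0.2 s.
At the end, for the whole second after the job is handed in: The setting block rests flat on the floor of the two-bar slot (within 8 mm of its centre and 3 mm of its floor, tilted less than 0.05 rad, either way round, 0.12 rad along it), released and at rest, and the lift lever is fully down (below 0.12 rad) (horizontal distance between setting_block and slot_two_floor below 0.008 m and z of setting_block in the frame of slot_two_floor between -0.003 and 0.003 m and angle between setting_block's own z axis and vertical below 0.05 rad and angle between the x axis of setting_block and the x axis of slot_two, either way round below 0.12 rad and contact force between the fingers and setting_block below 0.1 N and linear speed of setting_block below 0.02 m/s and value of joint lift_lever below 0.12 rad); the robot touches nothing.
It fails at once if the block is moved under the tip before the lever is up (below 0.85 rad) (value of joint lift_lever below 0.85 rad and distance of setting_block from where it was at the start of the episode above 0.015 m and horizontal distance between setting_block and tip below 0.08 m).
It fails at once if the block is dropped (moves faster than 0.4 m/s while not held, a fall of about 8 mm) (contact force between the fingers and setting_block below 0.1 N and linear speed of setting_block above 0.4 m/s).
It fails at once if the lever is slammed down (faster than 4 rad/s) (velocity of joint lift_lever below -4 rad/s).
It fails at once if the other block, vee block, jar or pen cup is pushed more than 20 mm or tipped over 0.25 rad (distance of any of other_block, vee_block, oil_jar, pen_cup from where it was at the start of the episode above 0.02 m or angle between any of other_block, vee_block, oil_jar, pen_cup's own z axis and vertical above 0.25 rad).
It also fails if it takes over 72 s, if anything falls off the work surface, if the arm or the gripper's body presses on something with over 40 N, if the wrist force passes 120 N, or if a joint passes its speed limit or range.

### The arm

A 6-joint arm with a two-finger parallel gripper is mounted at the origin on the work surface. World frame = base frame: x ahead of the robot, y to its left, z up, the work surface at z = 0. Lengths are in mm, angles in rad, forces in N, time in s.
With the tool pointing down it reaches from about 350 to 925 mm from the base axis. Payload 6.4 kg.
Tool frame: the origin (TCP) lies between the finger pads; the fingertips stand 14 mm ahead of it and the grasp point (between the pads) lies 5 mm behind it; z points along the fingers, y is the line along which they close (so a half turn about z gives the same grasp; the last joint's range is limited). The gripper opens to 94 mm and grips with 3 to 60 N. Pads are 16 mm wide; open, the fingers measure 119 mm over their backs; the gripper's body (75 mm by 177 mm) begins 78 mm behind the grasp point.
Start: joints at [1.034, 0.245, 1.558, -0, 1.339, -0.174], TCP at [230.678, 607.702, 219.455] pointing down, gripper open.
Joint ranges: [-3.13, 3.13], [-1.02, 2.26], [0.13, 2.54], [-0.95, 4.09], [0.21, 2.88], [-2.74, 2.74]. Speed limits (rad/s): [2.57, 2.57, 3.14, 3.14, 3.14, 3.14].

### API

Orientations are given as [roll, pitch, yaw] about the fixed x, y, z axes, in that order (R = Rz(yaw) Ry(pitch) Rx(roll)).
In Python, from cell import ctrl gives the robot as it stands.
- The arm moves only by the tool arm_command, never from a script. Its argument "plan" is a list of rows, each an object with "translation": the shift along the tool's x, y, z in mm, a list of three; "turn": the turn, a rotation vector about the tool's x, y, z in rad, a list of three; "jaw": the finger opening in mm, from 0 to 94. In form: [{"translation": [x, y, z], "turn": [ax, ay, az], "jaw": jaw}, ...]. A call has 1 to 5 rows; each row shifts and turns the commanded pose from where the row before left it, along the tool's axes as they then stand; what a row does not reach is not made up. A row lasts 1/12 s, in which the tool goes at most 41.7 mm and 7.16 degrees, less where a joint would pass 70% of its speed; a pose out of reach is approached as far as the arm can. A call is refused whole if a number of a shift passes 41.7 or a number of a turn 0.125, either way. A call with a gripper value outside its range is refused whole. The fingers move at their own pace and stop on an object; "newtons" is the grip in N (left out, the last holds). Time passes only in rows, so rows that do not move let the fingers close. It gives the time, the measured TCP pose, the force, the opening and the grip force at its end, in the units of the state.
- ctrl.sense(): the state, without advancing time (a new reading comes with each control period).
- ctrl.camera(name): name is "scene" or "side" or "wrist"; returns a dict with "image" (400x640x3 uint8, red, green, blue), "fx", "fy", "cx", "cy" (pixels), "dist" ([k1, k2, p1, p2, k3] as OpenCV has them; the pictures are not rectified), "extrinsics" (4x4, takes a point from camera to world coordinates). Camera axes: x right, y up, looking along -z (the intrinsics and any distortion apply to the point x, -y, -z); pixel columns grow to the right and rows downward; lengths in mm; the calibration is good to about 2 mm. A picture is of the moment at which its call begins. There is no depth.
- ctrl.hand_in(): hands the job in; it is judged then, once.
The state is a dict: "clock": time; "qpos": joint angles; "joint_vel": joint speeds; "effort": joint torques, N m; "eef_pos": TCP position; "orientation": TCP orientation; "wrist_force": force on the tool from outside, world axes, zero at the start; "torque": the same for the moment, N m; "width": finger opening in mm; "finger_force": force on a finger pad.
Only numpy, scipy, OpenCV 4.12 (cv2) and the standard library are available. Lean on these libraries where they do the work, as an engineer would, in place of code of your own. Each camera call takes 0.05 s, during which the arm holds its last target. There are 200 camera calls.

## Working session

There is one attempt and no reset: what is moved stays moved. The work goes in short steps, Python scripts to look and compute and a tool call to move; the robot and the scene stay as the last step left them, time stands still between calls to the robot, and variables do not carry over. Pictures are saved under pics/ and viewed, at most 10 in all, crops included, and the job is handed in when it is done.

Besides the shell and the picture viewer there is one more tool, called after ">>>" by a JSON object that holds its "method" and its "body", one argument or row to a line. arm_command: Moves the arm, as the interface text tells. Its arguments: {"type":"object","properties":{"plan":{"type":"array"},"newtons":{"type":"number"}},"required":["plan"]}

```bash
mkdir -p pics; ls
python3 - <<'E'
from cell import ctrl
import cv2,numpy as np
s=ctrl.sense();print({k:np.round(v,3).tolist() for k,v in s.items()})
for n in("scene","side"):
    c=ctrl.camera(n);cv2.imwrite(f"pics/{n}0.png",c["image"][:,:,::-1]);print(n,c["fx"],c["fy"],c["cx"],c["cy"],c["dist"],np.round(c["extrinsics"],3).tolist())
E
```

```text
pics
{'clock': 0.0, 'qpos': [1.034, 0.246, 1.559, 0.0, 1.339, -0.174], 'joint_vel': [-0.0, 0.001, 0.001, -0.0, 0.0, -0.001], 'effort': [0.0, -41.585, -31.46, 0.068, 0.033, -0.0], 'eef_pos': [230.35, 607.2, 218.354], 'orientation': [-3.14, -0.0, 2.779], 'wrist_force': [0.067, -0.645, -0.304], 'torque': [-0.038, 0.003, -0.02], 'finger_force': 0.0, 'width': 93.877}
scene 410.61871510944644 410.61871510944644 319.47510592245686 202.32174103034228 [0.01110597 0.         0.         0.         0.        ] [[0.161, -0.681, 0.715, 1344.812], [0.987, 0.125, -0.103, -116.7], [-0.019, 0.722, 0.692, 851.295], [0.0, 0.0, 0.0, 1.0]]
side 406.0105502495975 406.0105502495975 317.2339994593791 201.14078067987919 [-0.05407663  0.          0.          0.          0.        ] [[-0.944, 0.2, -0.262, 312.896], [-0.33, -0.593, 0.735, 692.93], [-0.008, 0.78, 0.626, 720.509], [0.0, 0.0, 0.0, 1.0]]
```

View pics/scene0.png

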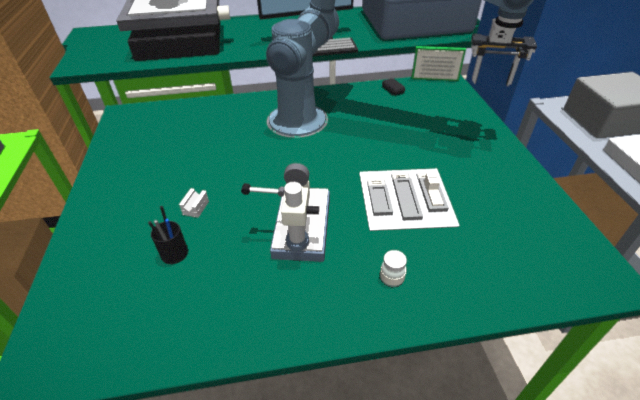

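View pics/side0.png

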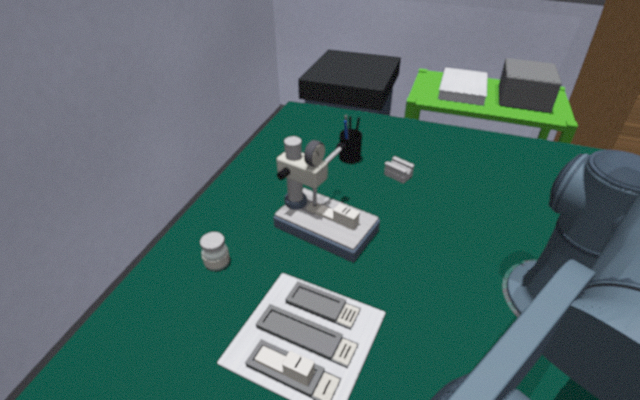

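```bash
cat > h.py <<'E'
import cv2,numpy as np
from cell import ctrl
class Cam:
    def __init__(s,n):
        c=ctrl.camera(n);s.im=c["image"][:,:,::-1].copy();s.K=np.array([[c["fx"],0,c["cx"]],[0,c["fy"],c["cy"]],[0,0,1]]);s.d=np.array(c["dist"]);s.E=np.array(c["extrinsics"]);s.o=s.E[:3,3]
    def ray(s,p):
        u=cv2.undistortPoints(np.array(p,float).reshape(-1,1,2),s.K,s.d)[:,0]
        r=np.c_[u[:,0],-u[:,1],-np.ones(len(u))]@s.E[:3,:3].T
        return r/np.linalg.norm(r,axis=1)[:,None]
    def plane(s,p,z):
        r=s.ray(p);return s.o+r*((z-s.o[2])/r[:,2])[:,None]
    def proj(s,P):
        q=(np.atleast_2d(P)-s.o)@s.E[:3,:3]*[1,-1,-1]
        return cv2.projectPoints(q.reshape(-1,1,3),np.zeros(3),np.zeros(3),s.K,s.d)[0][:,0]
def tri(c1,p1,c2,p2):
    A=0;b=0
    for c,p in((c1,p1),(c2,p2)):
        r=c.ray(p)[0];M=np.eye(3)-np.outer(r,r);A=A+M;b=b+M@c.o
    return np.linalg.solve(A,b)
def crop(c,x0,y0,w,h,k,name):
    cv2.imwrite(name,cv2.resize(c.im[y0:y0+h,x0:x0+w],None,fx=k,fy=k,interpolation=cv2.INTER_CUBIC))
E
python3 - <<'E'
from h import *
c=Cam("scene");crop(c,230,150,240,130,3.3,"pics/s1.png")
c=Cam("side");crop(c,210,120,195,280,2.1,"pics/d1.png")
E
```

```text
(no output)
```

View pics/s1.png

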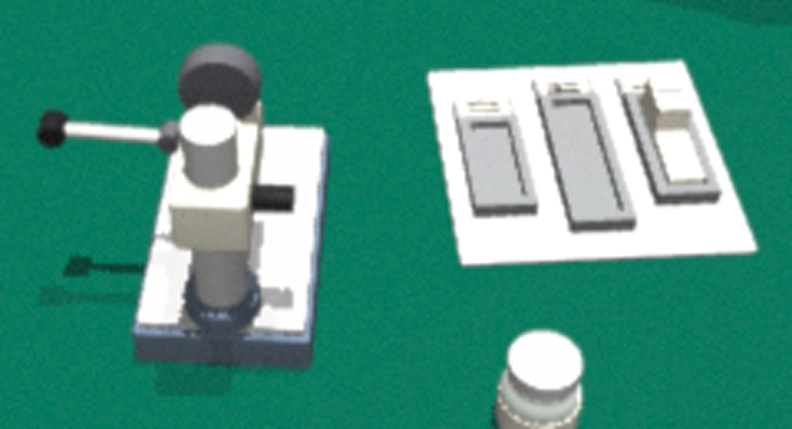

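View pics/d1.png

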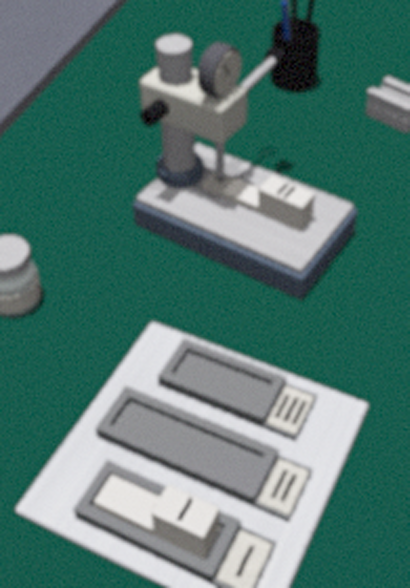

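Run:
```python
from h import *
np.set_printoptions(precision=1,suppress=True)
S=Cam("scene");D=Cam("side")
f=lambda a:np.array(a)/3.3+[230,150]
g=lambda a:np.array(a)/2.1+[210,120]
print("rack scene",S.plane(f([(430,72),(684,62),(757,248),(464,264)]),6)[:,:2])
print("rack side",D.plane(g([(152,321),(370,404),(16,510)]),6)[:,:2])
print("base scene",S.plane(f([(325,128),(305,332),(137,325)]),45)[:,:2])
print("base side",D.plane(g([(135,205),(302,278),(356,212)]),45)[:,:2])
print("slot2 scene near corners(left,right)",S.plane(f([(572,220),(634,220)]),22)[:,:2])
print("slot2 side: ",D.plane(g([(122,388),(278,448),(258,483),(97,425)]),22)[:,:2])
print("blk side top",D.plane(g([(278,176),(313,190),(296,208),(260,192)]),85)[:,:2])
print("knob",tri(S,f((52,128)),D,g((281,53))))
```

```text
rack scene [[355.  161.3]
 [385.5 407.9]
 [632.2 378. ]
 [606.2 130.9]]
rack side [[601.2 129.9]
 [351.7 160.4]
 [629.6 377.8]]
base scene [[ 459.6   38.7]
 [ 687.1  -17.5]
 [ 657.4 -144.1]]
base side [[677.1  -2.3]
 [454.2  50.6]
 [421.9 -75.2]]
slot2 scene near corners(left,right) [[587.4 228.7]
 [596.7 280.1]]
slot2 side:  [[588.7 233.3]
 [422.  248.5]
 [428.7 289.2]
 [593.3 280.9]]
blk side top [[516.6 -63.2]
 [470.9 -51.5]
 [481.1 -14.8]
 [527.9 -28.4]]
knob [ 555.4 -190.5  170.3]
```

>>> {"method": "arm_command", "body": {
  "plan": [
    {"translation":[-29.8,-19.6,-13.5],"turn":[0,0,0],"jaw":94},
    {"translation":[-29.8,-19.6,-13.5],"turn":[0,0,0],"jaw":94},
    {"translation":[-29.8,-19.6,-13.5],"turn":[0,0,0],"jaw":94},
    {"translation":[-29.8,-19.6,-13.5],"turn":[0,0,0],"jaw":94},
    {"translation":[-29.8,-19.6,-13.5],"turn":[0,0,0],"jaw":94}
  ]
}}

```text
clock: 0.72
eef_pos: [335.7, 461.8, 287.6]
orientation: [3.142, 0.0, 2.779]
wrist_force: [0.1, -0.8, 0.9]
width: 93.6
finger_force: 0.0
```

>>> {"method": "arm_command", "body": {
  "plan": [
    {"translation":[-29.8,-19.6,-13.5],"turn":[0,0,0],"jaw":94},
    {"translation":[-29.8,-19.6,-13.5],"turn":[0,0,0],"jaw":94},
    {"translation":[-29.8,-19.6,-13.5],"turn":[0,0,0],"jaw":94},
    {"translation":[-29.8,-19.6,-13.5],"turn":[0,0,0],"jaw":94},
    {"translation":[-29.8,-19.6,-13.5],"turn":[0,0,0],"jaw":94}
  ]
}}

```text
clock: 1.13
eef_pos: [440.3, 317.1, 355.3]
orientation: [3.141, 0.0, 2.779]
wrist_force: [0.2, 1.2, 0.0]
width: 94.0
finger_force: 0.0
```

>>> {"method": "arm_command", "body": {
  "plan": [
    {"translation":[-29.8,-19.6,-13.5],"turn":[0,0,0],"jaw":94},
    {"translation":[-29.8,-19.6,-13.5],"turn":[0,0,0],"jaw":94},
    {"translation":[0,0,0],"turn":[0,0,0],"jaw":94},
    {"translation":[0,0,0],"turn":[0,0,0],"jaw":94}
  ]
}}

```text
clock: 1.47
eef_pos: [482.5, 259.8, 382.2]
orientation: [3.141, 0.001, 2.776]
wrist_force: [0.2, 0.1, 0.1]
width: 93.9
finger_force: 0.0
```

Run:
```python
from h import *
np.set_printoptions(precision=3,suppress=True)
W=Cam("wrist");cv2.imwrite("pics/w1.png",W.im);print(W.E,W.K);print(W.proj([[494,270,6],[510,255,22]]))
```

```text
[[  0.359  -0.895  -0.264 405.855]
 [  0.934   0.344   0.101 290.205]
 [  0.001  -0.282   0.959 546.216]
 [  0.      0.      0.      1.   ]] [[290.561   0.    316.916]
 [  0.    290.561 197.949]
 [  0.      0.      1.   ]]
[[323.484 162.277]
 [319.11  174.705]]
```

View pics/w1.png

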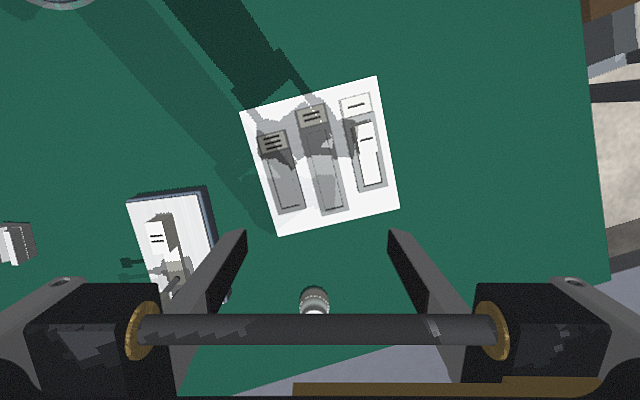

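```bash
cat > p.py <<'E'
import sys,numpy as np
from cell import ctrl
# p.py x y z yaw n : rows (tool vertical) from measured pose
def plan(x,y,z,yaw,n):
    s=ctrl.sense();p=np.array(s["eef_pos"]);y0=s["orientation"][2]
    d=(np.array([x,y,z])-p)/n;dy=(yaw-y0+np.pi)%(2*np.pi)-np.pi;t=y0
    print("turn z per row",round(-dy/n,4))
    for i in range(n):
        c,sn=np.cos(t),np.sin(t);print(np.round([d[0]*c+d[1]*sn,d[0]*sn-d[1]*c,-d[2]],1).tolist())
        t+=dy/n
        if abs(dy)<1e-3:break
if __name__=="__main__":
    a=list(map(float,sys.argv[1:5]));plan(*a,int(sys.argv[5]))
E
python3 p.py 555 -170 400 1.334 13
```

```text
turn z per row 0.111
[-17.1, -28.9, -1.4]
[-20.2, -26.9, -1.4]
[-23.0, -24.5, -1.4]
[-25.6, -21.8, -1.4]
[-27.9, -18.8, -1.4]
[-29.8, -15.6, -1.4]
[-31.3, -12.2, -1.4]
[-32.5, -8.7, -1.4]
[-33.2, -5.0, -1.4]
[-33.6, -1.3, -1.4]
[-33.5, 2.4, -1.4]
[-33.0, 6.1, -1.4]
[-32.2, 9.8, -1.4]
```

>>> {"method": "arm_command", "body": {
  "plan": [
    {"translation":[-17.1,-28.9,-1.4],"turn":[0,0,0.111],"jaw":60},
    {"translation":[-20.2,-26.9,-1.4],"turn":[0,0,0.111],"jaw":60},
    {"translation":[-23.0,-24.5,-1.4],"turn":[0,0,0.111],"jaw":60},
    {"translation":[-25.6,-21.8,-1.4],"turn":[0,0,0.111],"jaw":60},
    {"translation":[-27.9,-18.8,-1.4],"turn":[0,0,0.111],"jaw":60}
  ]
}}

```text
clock: 1.93
eef_pos: [509.2, 95.5, 387.6]
orientation: [-3.141, -0.001, 2.221]
wrist_force: [0.1, 0.0, -0.8]
width: 64.2
finger_force: 0.0
```

>>> {"method": "arm_command", "body": {
  "plan": [
    {"translation":[-29.8,-15.6,-1.4],"turn":[0,0,0.111],"jaw":60},
    {"translation":[-31.3,-12.2,-1.4],"turn":[0,0,0.111],"jaw":60},
    {"translation":[-32.5,-8.7,-1.4],"turn":[0,0,0.111],"jaw":60},
    {"translation":[-33.2,-5.0,-1.4],"turn":[0,0,0.111],"jaw":60},
    {"translation":[-33.6,-1.3,-1.4],"turn":[0,0,0.111],"jaw":60}
  ]
}}

```text
clock: 2.35
eef_pos: [538.3, -70.2, 394.7]
orientation: [-3.141, -0.001, 1.666]
wrist_force: [0.8, 1.1, 0.3]
width: 60.0
finger_force: 0.0
```

>>> {"method": "arm_command", "body": {
  "plan": [
    {"translation":[-33.5,2.4,-1.4],"turn":[0,0,0.111],"jaw":60},
    {"translation":[-33.0,6.1,-1.4],"turn":[0,0,0.111],"jaw":60},
    {"translation":[-32.2,9.8,-1.4],"turn":[0,0,0.111],"jaw":60},
    {"translation":[0,0,0],"turn":[0,0,0],"jaw":60},
    {"translation":[0,0,0],"turn":[0,0,0],"jaw":60}
  ]
}}

```text
clock: 2.77
eef_pos: [555.6, -169.4, 398.2]
orientation: [-3.139, -0.001, 1.336]
wrist_force: [0.2, 1.3, -1.2]
width: 60.2
finger_force: 0.0
```

Run:
```python
from h import *
np.set_printoptions(precision=3,suppress=True)
W=Cam("wrist");cv2.imwrite("pics/w2.png",W.im);print(ctrl.sense()["eef_pos"],W.E[:3,3],W.proj([555,-190,170]))
```

```text
[ 555.596 -168.437  398.657] [575.38 -88.53 562.44] [[320.266 190.194]]
```

View pics/w2.png

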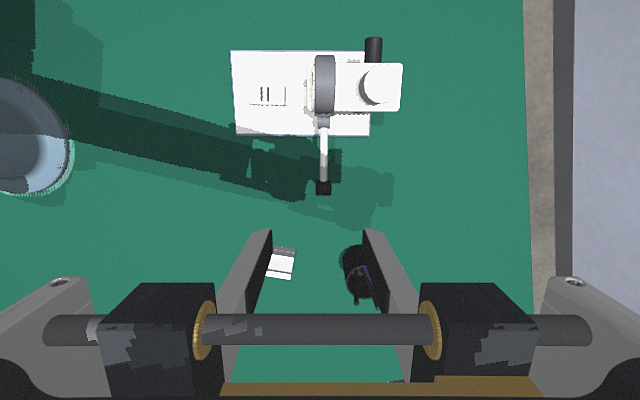

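Run:
```python
from h import *
np.set_printoptions(precision=1,suppress=True)
W=Cam("wrist");S=Cam("scene");D=Cam("side")
def cen(c,x,y,r,th):
    m=(c.im[y-r:y+r,x-r:x+r].max(2)<th).astype(np.uint8)
    n,_,st,ce=cv2.connectedComponentsWithStats(m);i=1+st[1:,4].argmax();print(st[i]);return ce[i]+[x-r,y-r]
kw=cen(W,323,187,11,45);ks=cen(S,246,189,9,50);print(kw,ks)
K=tri(W,kw,S,ks);print("knob",K,"plane170",W.plane([kw],170))
m=(W.im.min(2)>150).astype(np.uint8);n,l,st,ce=cv2.connectedComponentsWithStats(m)
for i in range(1,n):
    if st[i][4]>1500:print(st[i])
i=[i for i in range(1,n) if st[i][0]<300 and st[i][4]>4000 and st[i][1]<150][0]
L=l==i
# edges of the base: left column per row, bottom row per column
rows=range(65,125);le=[(np.argmax(L[r]),r) for r in rows]
cols=list(range(245,310))+list(range(345,362));be=[(x,np.where(L[:,x])[0].max()) for x in cols]
te=[(x,np.argmax(L[:,x])) for x in range(240,300)]
for nm,e in(("left",le),("bottom",be),("top",te)):
    P=W.plane(e,45)[:,:2];v=cv2.fitLine(P.astype(np.float32),cv2.DIST_HUBER,0,.01,.01).ravel();print(nm,v,np.arctan2(v[1],v[0]))
b=W.im[80:110,240:295].max(2);print(b[14])
```

```text
[  4   4  15  16 194]
[ 5  4  8 10 68]
[322.8 188.2] [245.5 188.6]
knob [ 559.1 -188.1  170.1] plane170 [[ 559.2 -187.2  170. ]]
[  572     0    68   315 19648]
[  230    51   173   117 11913]
left [  0.2   1.  444.9 -26.9] 1.3346634
bottom [   1.    -0.2  524.9 -112.1] -0.24713391
top [  1.   -0.2 525.   22.5] -0.23201148
[247 247 247 247 247 247 247 247 247 247 247 247 247 247 247 247 247 247
 248 254 254  90 157 255 251 252 255 110  95 255 252 248 247 247 247 247
 247 247 247 247 247 247 248 250 251 166 255 250 248 247 247 247 247 247
 247]
```

>>> {"method": "arm_command", "body": {
  "plan": [
    {"translation":[-4.5,2.0,38],"turn":[0,0,0],"jaw":60},
    {"translation":[-4.5,2.0,38],"turn":[0,0,0],"jaw":60},
    {"translation":[-4.5,2.0,38],"turn":[0,0,0],"jaw":60},
    {"translation":[-4.4,1.9,38],"turn":[0,0,0],"jaw":60},
    {"translation":[0,0,0],"turn":[0,0,0],"jaw":60}
  ]
}}

```text
clock: 3.38
eef_pos: [555.1, -186.0, 238.9]
orientation: [-3.127, -0.004, 1.337]
wrist_force: [-0.7, 1.6, -0.8]
width: 59.9
finger_force: 0.0
```

>>> {"method": "arm_command", "body": {
  "plan": [
    {"translation":[0,0,30],"turn":[0,0,0],"jaw":60},
    {"translation":[0,0,30],"turn":[0,0,0],"jaw":60},
    {"translation":[0,0,20.5],"turn":[0,0,0],"jaw":60},
    {"translation":[0,0,0],"turn":[0,0,0],"jaw":60},
    {"translation":[0,0,0],"turn":[0,0,0],"jaw":60}
  ]
}}

```text
clock: 3.8
eef_pos: [559.6, -188.3, 168.5]
orientation: [3.141, 0.0, 1.337]
wrist_force: [0.1, 0.3, 0.6]
width: 59.9
finger_force: 0.0
```

Run:
```python
from h import *
W=Cam("wrist");cv2.imwrite("pics/w3.png",W.im);print(ctrl.sense()["eef_pos"])
```

```text
[ 560.4333373  -188.95140978  169.93506239]
```

View pics/w3.png

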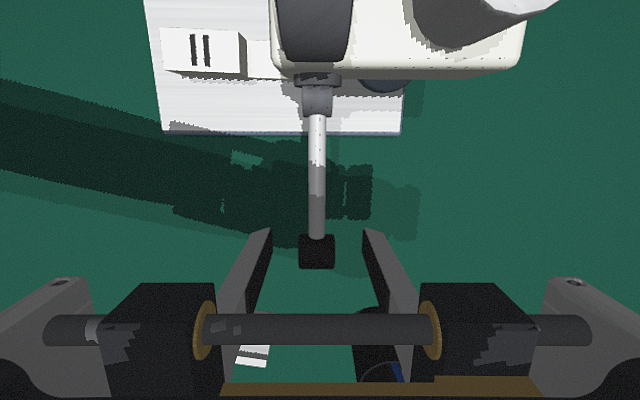

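>>> {"method": "arm_command", "body": {
  "newtons": 20,
  "plan": [
    {"translation":[0,0,0],"turn":[0,0,0],"jaw":10},
    {"translation":[0,0,0],"turn":[0,0,0],"jaw":10},
    {"translation":[0,0,0],"turn":[0,0,0],"jaw":10},
    {"translation":[0,0,0],"turn":[0,0,0],"jaw":10},
    {"translation":[0,0,0],"turn":[0,0,0],"jaw":10}
  ]
}}

```text
clock: 4.27
eef_pos: [559.3, -189.1, 167.8]
orientation: [3.141, 0.0, 1.336]
wrist_force: [0.5, -0.2, -0.2]
width: 30.1
finger_force: 0.0
```

>>> {"method": "arm_command", "body": {
  "plan": [
    {"translation":[0.3,0,-5],"turn":[0,0,0],"jaw":10},
    {"translation":[0.6,0,-5],"turn":[0,0,0],"jaw":10},
    {"translation":[0.9,0,-4.9],"turn":[0,0,0],"jaw":10},
    {"translation":[1.2,0,-4.8],"turn":[0,0,0],"jaw":10},
    {"translation":[1.5,0,-4.8],"turn":[0,0,0],"jaw":10}
  ]
}}

```text
clock: 4.68
eef_pos: [560.0, -184.7, 191.8]
orientation: [-3.141, 0.0, 1.336]
wrist_force: [1.0, -1.0, -5.5]
width: 21.9
finger_force: 20.0
```

>>> {"method": "arm_command", "body": {
  "plan": [
    {"translation":[1.7,0,-4.7],"turn":[0,0,0],"jaw":10},
    {"translation":[2.0,0,-4.6],"turn":[0,0,0],"jaw":10},
    {"translation":[2.2,0,-4.4],"turn":[0,0,0],"jaw":10},
    {"translation":[0,0,0],"turn":[0,0,0],"jaw":10},
    {"translation":[0,0,0],"turn":[0,0,0],"jaw":10}
  ]
}}

```text
clock: 5.1
eef_pos: [561.6, -178.7, 206.3]
orientation: [3.141, -0.0, 1.336]
wrist_force: [-1.9, 0.2, 1.2]
width: 21.9
finger_force: 20.0
```

>>> {"method": "arm_command", "body": {
  "plan": [
    {"translation":[1.3,0,-2.5],"turn":[0,0,0],"jaw":10},
    {"translation":[1.3,0,-2.5],"turn":[0,0,0],"jaw":10},
    {"translation":[0,0,0],"turn":[0,0,0],"jaw":10}
  ]
}}

```text
clock: 5.35
eef_pos: [562.1, -176.3, 210.6]
orientation: [-3.142, 0.0, 1.336]
wrist_force: [-1.3, -0.9, -1.1]
width: 21.9
finger_force: 20.0
```

Run:
```python
from h import *
np.set_printoptions(precision=1,suppress=True)
S=Cam("scene");D=Cam("side");print(ctrl.sense()["wrist_force"])
a=S.im[160:200,220:300];b=D.im[110:220,270:380]
cv2.imwrite("pics/k.png",np.hstack([cv2.resize(a,(480,240),interpolation=2),cv2.resize(b,(240,240),interpolation=2)]))
```

```text
[-1.  -0.2 -0.9]
```

View pics/k.png

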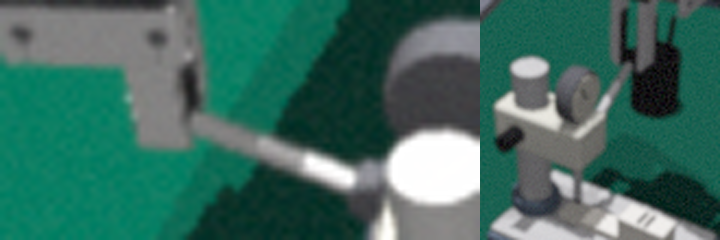

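>>> {"method": "arm_command", "body": {
  "plan": [
    {"translation":[1.2,0,-2],"turn":[0,0,0],"jaw":10},
    {"translation":[0,0,0],"turn":[0,0,0],"jaw":10}
  ]
}}

```text
clock: 5.62
eef_pos: [562.4, -175.1, 212.4]
orientation: [-3.141, 0.0, 1.336]
wrist_force: [-0.1, -1.5, -0.8]
width: 21.6
finger_force: 20.0
```

>>> {"method": "arm_command", "body": {
  "plan": [
    {"translation":[1.2,0,-2],"turn":[0,0,0],"jaw":10},
    {"translation":[0,0,0],"turn":[0,0,0],"jaw":10}
  ]
}}

```text
clock: 5.78
eef_pos: [562.5, -174.2, 213.8]
orientation: [-3.141, 0.001, 1.336]
wrist_force: [1.4, -4.8, -6.6]
width: 21.6
finger_force: 20.0
```

>>> {"method": "arm_command", "body": {
  "plan": [
    {"translation":[0.8,0,-1.5],"turn":[0,0,0],"jaw":10},
    {"translation":[0,0,0],"turn":[0,0,0],"jaw":10},
    {"translation":[0,0,0],"turn":[0,0,0],"jaw":10}
  ]
}}

```text
clock: 6.03
eef_pos: [562.5, -174.1, 213.9]
orientation: [-3.141, 0.002, 1.335]
wrist_force: [2.7, -7.5, -12.8]
width: 22.0
finger_force: 20.0
```

>>> {"method": "arm_command", "body": {
  "plan": [
    {"translation":[0,0,0],"turn":[0,0,0],"jaw":60},
    {"translation":[0,0,0],"turn":[0,0,0],"jaw":60},
    {"translation":[0,0,0],"turn":[0,0,0],"jaw":60},
    {"translation":[0,0,-20],"turn":[0,0,0],"jaw":60},
    {"translation":[0,0,-35],"turn":[0,0,0],"jaw":60}
  ]
}}

```text
clock: 6.45
eef_pos: [560.9, -171.7, 267.7]
orientation: [-3.134, -0.003, 1.336]
wrist_force: [0.8, -0.4, 1.0]
width: 51.6
finger_force: 0.0
```

>>> {"method": "arm_command", "body": {
  "plan": [
    {"translation":[0,0,-35],"turn":[0,0,0],"jaw":60},
    {"translation":[0,0,-30],"turn":[0,0,0],"jaw":60},
    {"translation":[0,0,0],"turn":[0,0,0],"jaw":60}
  ]
}}

```text
clock: 6.7
eef_pos: [565.5, -174.0, 345.2]
orientation: [3.128, 0.003, 1.336]
wrist_force: [-0.5, 0.4, 0.5]
width: 60.3
finger_force: 0.0
```

```bash
python3 - <<'E'
from h import *
np.set_printoptions(precision=1,suppress=True)
S=Cam("scene");D=Cam("side");W=Cam("wrist")
def cen(c,x,y,r,th):
    x,y=int(x),int(y);m=(c.im[y-r:y+r,x-r:x+r].max(2)<th).astype(np.uint8)
    n,_,st,ce=cv2.connectedComponentsWithStats(m);i=1+st[1:,4].argmax();print(st[i]);return ce[i]+[x-r,y-r]
e=[562,-176,208]
kw=cen(W,*W.proj(e)[0],16,45);ks=cen(S,*S.proj(e)[0],9,50)
print("knob",tri(W,kw,S,ks))
# block top in wrist: bars
p=W.proj([502,-40,85])[0].astype(int);print(p)
x,y=p;g=W.im[y-30:y+30,x-40:x+40].max(2)
m=(g<130).astype(np.uint8);n,_,st,ce=cv2.connectedComponentsWithStats(m)
for i in range(1,n):
    if st[i][4]>12:print(st[i],W.plane([ce[i]+[x-40,y-30]],85))
E
python3 p.py 502.8 -40.4 320 2.90 14
```

```text
[  0   0  32  28 587]
[ 5  4  9 11 74]
knob [ 560.  -175.8  207. ]
[248  87]
[  0   0   9  60 380] [[451.9 -32.2  85. ]]
[63 23  4 24 50] [[531.9 -53.2  85. ]]
[36 24  3 17 43] [[496.7 -41.3  85. ]]
[43 24  3 17 39] [[506.9 -42.3  85. ]]
[26 44 16  2 21] [[488.1 -54.6  85. ]]
[49 45 13  2 17] [[516.3 -62.4  85. ]]
turn z per row -0.1117
[8.2, -6.4, 1.2]
[8.9, -5.4, 1.2]
[9.4, -4.4, 1.2]
[9.8, -3.3, 1.2]
[10.2, -2.2, 1.2]
[10.3, -1.1, 1.2]
[10.4, 0.1, 1.2]
[10.3, 1.3, 1.2]
[10.1, 2.4, 1.2]
[9.8, 3.5, 1.2]
[9.3, 4.6, 1.2]
[8.8, 5.6, 1.2]
[8.1, 6.5, 1.2]
[7.3, 7.4, 1.2]
```

>>> {"method": "arm_command", "body": {
  "plan": [
    {"translation":[8.2,-6.4,1.2],"turn":[0,0,-0.1117],"jaw":60},
    {"translation":[8.9,-5.4,1.2],"turn":[0,0,-0.1117],"jaw":60},
    {"translation":[9.4,-4.4,1.2],"turn":[0,0,-0.1117],"jaw":60},
    {"translation":[9.8,-3.3,1.2],"turn":[0,0,-0.1117],"jaw":60},
    {"translation":[10.2,-2.2,1.2],"turn":[0,0,-0.1117],"jaw":60}
  ]
}}

```text
clock: 7.27
eef_pos: [540.4, -125.0, 327.5]
orientation: [-3.139, -0.003, 1.9]
wrist_force: [0.1, 0.5, 0.0]
width: 60.1
finger_force: 0.0
```

>>> {"method": "arm_command", "body": {
  "plan": [
    {"translation":[10.3,-1.1,1.2],"turn":[0,0,-0.1117],"jaw":60},
    {"translation":[10.4,0.1,1.2],"turn":[0,0,-0.1117],"jaw":60},
    {"translation":[10.3,1.3,1.2],"turn":[0,0,-0.1117],"jaw":60},
    {"translation":[10.1,2.4,1.2],"turn":[0,0,-0.1117],"jaw":60},
    {"translation":[9.8,3.5,1.2],"turn":[0,0,-0.1117],"jaw":60}
  ]
}}

```text
clock: 7.68
eef_pos: [518.9, -77.7, 321.6]
orientation: [-3.141, -0.004, 2.458]
wrist_force: [-0.4, -0.5, -0.5]
width: 60.6
finger_force: 0.0
```

>>> {"method": "arm_command", "body": {
  "plan": [
    {"translation":[9.3,4.6,1.2],"turn":[0,0,-0.1117],"jaw":60},
    {"translation":[8.8,5.6,1.2],"turn":[0,0,-0.1117],"jaw":60},
    {"translation":[8.1,6.5,1.2],"turn":[0,0,-0.1117],"jaw":60},
    {"translation":[7.3,7.4,1.2],"turn":[0,0,-0.1117],"jaw":60},
    {"translation":[0,0,0],"turn":[0,0,0],"jaw":60}
  ]
}}

```text
clock: 8.1
eef_pos: [501.5, -39.2, 316.9]
orientation: [3.141, -0.004, 2.903]
wrist_force: [0.6, 0.0, -0.1]
width: 60.1
finger_force: 0.0
```

Run:
```python
from h import *
np.set_printoptions(precision=1,suppress=True)
W=Cam("wrist");cv2.imwrite("pics/w4.png",W.im);s=ctrl.sense();print(s["eef_pos"],s["orientation"])
p=W.proj([502,-41,85])[0].astype(int);print(p)
x,y=p;g=W.im[y-30:y+30,x-40:x+40].max(2)
m=(g<130).astype(np.uint8);n,_,st,ce=cv2.connectedComponentsWithStats(m)
for i in range(1,n):
    if st[i][4]>12:print(st[i],W.plane([ce[i]+[x-40,y-30]],85))
```

```text
[502.  -39.9 317.4] [ 3.1 -0.   2.9]
[314 175]
[   0    0   53   36 1294] [[474.2 -57.9  85. ]]
[51 18 29 10 65] [[500.1  -7.9  85. ]]
```

View pics/w4.png

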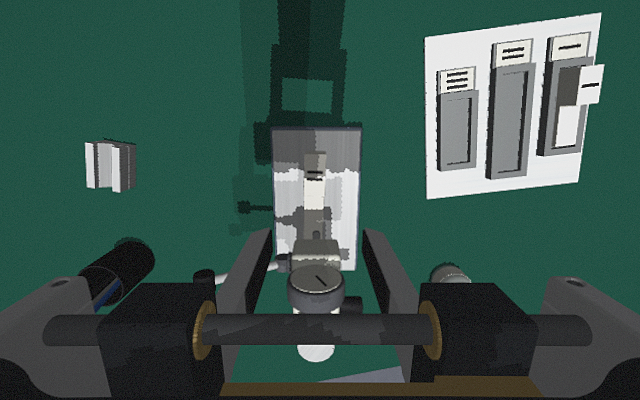

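Run:
```python
from h import *
W=Cam("wrist");S=Cam("scene");D=Cam("side")
a=cv2.resize(W.im[30:190,480:540],None,fx=3.7,fy=3.7,interpolation=2)   #222x592
b=cv2.resize(S.im[172:223,388:427],None,fx=6,fy=6,interpolation=2)     #234x306
c=cv2.resize(D.im[300:365,250:360],None,fx=3.4,fy=3.4,interpolation=2)     #374x221
o=np.zeros((592,800,3),np.uint8);o[:,:222]=a[:592];o[:306,224:458]=b;o[310:531,224:598]=c
cv2.imwrite("pics/r.png",o)
import pickle;pickle.dump({n:(x.K,x.d,x.E) for n,x in dict(W=W,S=S,D=D).items()},open("cams.pkl","wb"))
```

```text
(no output)
```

View pics/r.png

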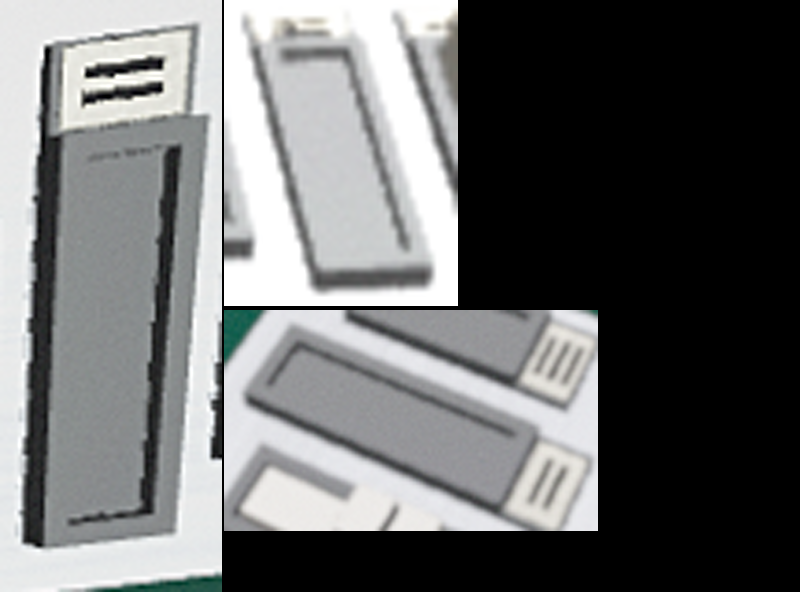

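Run:
```python
from h import *
import pickle
np.set_printoptions(precision=1,suppress=True)
C={}
for n,(K,d,E) in pickle.load(open("cams.pkl","rb")).items():
    c=Cam.__new__(Cam);c.K,c.d,c.E,c.o=K,d,E,E[:3,3];C[n]=c
h=-.5 # cv2.resize half-pixel convention
def f(p,o,k,q):return (np.array(p,float)-o+.5)/k-.5+q
w=C["W"].plane(f([(62,138),(208,116),(173,533),(45,546)],[0,0],3.7,[480,30]),22)[:,:2]
s=C["S"].plane(f([(314,270),(432,264)],[224,0],6,[388,172]),22)[:,:2]
d=C["D"].plane(f([(292,326),(538,430),(508,500),(248,390)],[224,310],3.4,[250,300]),22)[:,:2]
for n,q in(("W",w),("S",s),("D",d)):print(n,q.tolist() if 0 else q,q.mean(0))
e=lambda a,b:(np.linalg.norm(b-a),np.arctan2(*(b-a)[::-1]))
print(e(w[0],w[3]),e(w[1],w[2]),e(d[1],d[0]),e(d[2],d[3]),e(w[0],w[1]),e(s[0],s[1]),e(d[0],d[3]))
```

```text
W [[423.5 248.4]
 [429.5 303.4]
 [594.  283.3]
 [586.5 229.7]] [508.4 266.2]
S [[586.7 226.7]
 [592.8 281.9]] [589.8 254.3]
D [[586.  231.3]
 [421.7 252.2]
 [424.7 299.9]
 [591.5 282.2]] [506.  266.4]
(np.float64(164.1414848845116), np.float64(-0.11410444729417564)) (np.float64(165.78375911060868), np.float64(-0.12138496246140873)) (np.float64(165.65930677274721), np.float64(-0.12648677296950553)) (np.float64(167.79337068974544), np.float64(-0.105798314340206)) (np.float64(55.289999085610205), np.float64(1.4621050350398985)) (np.float64(55.45842261490271), np.float64(1.461991865131989)) (np.float64(51.211993088129155), np.float64(1.4631423771100023))
```

>>> {"method": "arm_command", "body": {
  "plan": [
    {"translation":[-1.4,-1.6,38],"turn":[0,0,0],"jaw":60},
    {"translation":[0,0,38],"turn":[0,0,0],"jaw":60},
    {"translation":[0,0,38],"turn":[0,0,0],"jaw":60},
    {"translation":[0,0,38],"turn":[0,0,0],"jaw":60},
    {"translation":[0,0,38],"turn":[0,0,0],"jaw":60}
  ]
}}

```text
clock: 8.72
eef_pos: [503.8, -43.1, 127.4]
orientation: [-3.142, 0.001, 2.897]
wrist_force: [0.5, 0.1, -0.1]
width: 59.9
finger_force: 0.0
```

>>> {"method": "arm_command", "body": {
  "plan": [
    {"translation":[0,0,30],"turn":[0,0,0],"jaw":60},
    {"translation":[0,0,15],"turn":[0,0,0],"jaw":60},
    {"translation":[0,0,10],"turn":[0,0,0],"jaw":60},
    {"translation":[0,0,0],"turn":[0,0,0],"jaw":60},
    {"translation":[0,0,0],"turn":[0,0,0],"jaw":60}
  ]
}}

```text
clock: 9.13
eef_pos: [504.2, -43.0, 74.5]
orientation: [-3.142, 0.0, 2.899]
wrist_force: [-0.3, 0.9, 0.6]
width: 59.7
finger_force: 0.0
```

Run:
```python
from h import *
np.set_printoptions(precision=2,suppress=True)
for i in range(3):
    W=Cam("wrist");s=ctrl.sense();print(s["eef_pos"],s["orientation"],s["wrist_force"])
```

```text
[504.91 -43.17  75.32] [-3.14  0.    2.9 ] [ 0.95 -0.19 -0.29]
[505.17 -43.19  75.73] [-3.14  0.    2.9 ] [ 0.74  0.45 -0.23]
[505.17 -43.13  75.81] [-3.14  0.    2.9 ] [-0.53 -0.17  0.67]
```

>>> {"method": "arm_command", "body": {
  "newtons": 20,
  "plan": [
    {"translation":[1,0,3],"turn":[0,0,0],"jaw":20},
    {"translation":[0,0,0],"turn":[0,0,0],"jaw":20},
    {"translation":[0,0,0],"turn":[0,0,0],"jaw":20},
    {"translation":[0,0,0],"turn":[0,0,0],"jaw":20},
    {"translation":[0,0,0],"turn":[0,0,0],"jaw":20}
  ]
}}

```text
clock: 9.7
eef_pos: [502.9, -42.5, 71.3]
orientation: [-3.141, 0.0, 2.9]
wrist_force: [0.7, 0.5, 0.3]
width: 30.3
finger_force: 13.4
```

>>> {"method": "arm_command", "body": {
  "plan": [
    {"translation":[0,0,0],"turn":[0,0,0],"jaw":20},
    {"translation":[0,0,0],"turn":[0,0,0],"jaw":20}
  ]
}}

```text
clock: 9.87
eef_pos: [502.9, -42.5, 71.2]
orientation: [-3.141, 0.0, 2.9]
wrist_force: [-0.6, -0.6, 1.8]
width: 29.9
finger_force: 19.8
```

>>> {"method": "arm_command", "body": {
  "plan": [
    {"translation":[11,0,0],"turn":[0,0,0],"jaw":20},
    {"translation":[15,0,0],"turn":[0,0,0],"jaw":20},
    {"translation":[15,0,0],"turn":[0,0,0],"jaw":20},
    {"translation":[15,0,0],"turn":[0,0,0],"jaw":20},
    {"translation":[10,0,0],"turn":[0,0,0],"jaw":20}
  ]
}}

```text
clock: 10.28
eef_pos: [438.5, -26.4, 71.2]
orientation: [3.141, 0.002, 2.899]
wrist_force: [1.2, -0.3, -1.1]
width: 30.2
finger_force: 19.8
```

>>> {"method": "arm_command", "body": {
  "plan": [
    {"translation":[0,0,0],"turn":[0,0,0],"jaw":20},
    {"translation":[0,0,0],"turn":[0,0,0],"jaw":50},
    {"translation":[0,0,0],"turn":[0,0,0],"jaw":50},
    {"translation":[0,0,0],"turn":[0,0,0],"jaw":50}
  ]
}}

```text
clock: 10.62
eef_pos: [439.2, -26.7, 71.0]
orientation: [3.141, 0.0, 2.899]
wrist_force: [0.6, -0.9, -1.2]
width: 46.6
finger_force: 0.0
```

Run:
```python
from h import *
np.set_printoptions(precision=1,suppress=True)
s=ctrl.sense();print(s["eef_pos"],s["width"])
S=Cam("scene");W=Cam("wrist");D=Cam("side");cv2.imwrite("pics/w5.png",W.im)
U=np.array([.971,-.238]);V=np.array([.238,.971])
t=np.array(s["eef_pos"][:2])
# sample brightness along the block axis at top z=85, in wrist and side
for c,n in((W,"W"),(D,"D")):
    P=[np.r_[t+U*k,85] for k in range(-44,60,2)]
    q=c.proj(P).round().astype(int);print(n,[int(c.im[b,a].mean()) if 0<=a<640 and 0<=b<400 else -1 for a,b in q])
```

```text
[439.2 -26.7  71. ] 46.624754793566275
W [71, 78, 86, 86, 83, 84, 103, 102, 103, 101, 102, 103, 101, 103, 103, 101, 111, 15, 23, 109, 102, 110, 28, 19, 109, 103, 101, 102, 103, 103, 106, 106, 102, 98, 229, 218, 218, 218, 220, 222, 31, 40, 44, 48, 41, 47, 44, 46, 48, 46, 40, 255]
D [44, 53, 53, 91, 110, 113, 116, 114, 117, 116, 116, 118, 117, 117, 109, 109, 99, 81, 77, 77, 102, 108, 113, 108, 104, 107, 98, 98, 97, 101, 105, 105, 99, 102, 103, 103, 101, 104, 100, 100, 101, 104, 104, 105, 101, 101, 101, 101, 101, 106, 100, 103]
```

>>> {"method": "arm_command", "body": {
  "newtons": 50,
  "plan": [
    {"translation":[-7,0,0],"turn":[0,0,0],"jaw":50},
    {"translation":[-7,0,0],"turn":[0,0,0],"jaw":50},
    {"translation":[0,0,0],"turn":[0,0,0],"jaw":50},
    {"translation":[0,0,0],"turn":[0,0,0],"jaw":20},
    {"translation":[0,0,0],"turn":[0,0,0],"jaw":20}
  ]
}}

```text
clock: 11.18
eef_pos: [452.4, -29.9, 71.0]
orientation: [-3.142, -0.0, 2.9]
wrist_force: [0.1, -0.1, -0.7]
width: 40.3
finger_force: 0.0
```

>>> {"method": "arm_command", "body": {
  "plan": [
    {"translation":[0,0,0],"turn":[0,0,0],"jaw":20},
    {"translation":[0,0,0],"turn":[0,0,0],"jaw":20},
    {"translation":[0,0,0],"turn":[0,0,0],"jaw":20},
    {"translation":[0,0,0],"turn":[0,0,0],"jaw":20}
  ]
}}

```text
clock: 11.52
eef_pos: [452.1, -29.9, 71.0]
orientation: [-3.142, -0.0, 2.9]
wrist_force: [-0.8, -0.9, -0.5]
width: 29.6
finger_force: 49.9
```

>>> {"method": "arm_command", "body": {
  "plan": [
    {"translation":[0,0,-5],"turn":[0,0,0],"jaw":20},
    {"translation":[2,0,-15],"turn":[0,0,0],"jaw":20},
    {"translation":[5,0,-25],"turn":[0,0,0],"jaw":20},
    {"translation":[5,0,-25],"turn":[0,0,0],"jaw":20},
    {"translation":[5,0,-25],"turn":[0,0,0],"jaw":20}
  ]
}}

```text
clock: 11.93
eef_pos: [434.3, -25.3, 166.0]
orientation: [3.141, -0.003, 2.9]
wrist_force: [0.9, -0.1, -5.9]
width: 29.7
finger_force: 49.9
```

>>> {"method": "arm_command", "body": {
  "plan": [
    {"translation":[0,0,0],"turn":[0,0,0],"jaw":20},
    {"translation":[0,0,0],"turn":[0,0,0],"jaw":20}
  ]
}}

```text
clock: 12.1
eef_pos: [436.0, -25.9, 166.4]
orientation: [-3.141, 0.002, 2.9]
wrist_force: [-0.2, -0.6, -5.5]
width: 29.7
finger_force: 49.9
```

Run:
```python
from h import *
np.set_printoptions(precision=1,suppress=True)
for i in range(2):
    W=Cam("wrist");s=ctrl.sense();print(s["eef_pos"],s["width"],s["wrist_force"],s["torque"]*1)
U=np.array([.971,-.238]);t=np.array(s["eef_pos"]);cv2.imwrite("pics/w6.png",W.im)
P=[np.r_[t[:2]+U*k,t[2]+14] for k in np.arange(-60,50,1.)]
q=W.proj(P).round().astype(int);print([int(W.im[b,a].mean()) if 0<=a<640 and 0<=b<400 else -1 for a,b in q])
```

```text
[435.1 -25.6 164.9] 29.84672978940382 [ 0.4  0.3 -5.6] [-0.  0.  0.]
[434.6 -25.4 164.1] 29.88470159339394 [-0.4 -0.4 -4. ] [0. 0. 0.]
[37, 25, 28, 31, 34, 28, 31, 75, 88, 85, 82, 90, 88, 88, 95, 103, 106, 106, 105, 100, 101, 106, 106, 103, 102, 106, 105, 100, 99, 103, 100, 102, 96, 121, 150, 149, 149, 61, 23, 30, 18, 52, 146, 98, 102, 107, 111, 79, 26, 27, 24, 86, 108, 102, 102, 105, 100, 106, 104, 102, 102, 102, 105, 98, 103, 103, 99, 102, 101, 106, 103, 102, 101, 150, 215, 220, 218, 219, 219, 217, 218, 218, 217, 219, 219, 218, 218, 218, 217, 220, 218, 220, 218, 220, 219, 220, 160, 34, 35, 48, 41, 49, 53, 51, 55, 55, 55, 60, 51, 47]
```

```bash
python3 p.py 484.3 268.7 150 3.024 10
```

```text
turn z per row -0.0124
[2.2, 29.7, 1.4]
[1.9, 29.8, 1.4]
[1.5, 29.8, 1.4]
[1.1, 29.8, 1.4]
[0.7, 29.8, 1.4]
[0.4, 29.8, 1.4]
[-0.0, 29.8, 1.4]
[-0.4, 29.8, 1.4]
[-0.7, 29.8, 1.4]
[-1.1, 29.8, 1.4]
```

>>> {"method": "arm_command", "body": {
  "plan": [
    {"translation":[2.2,19.8,1.4],"turn":[0,0,-0.0124],"jaw":20},
    {"translation":[1.9,29.8,1.4],"turn":[0,0,-0.0124],"jaw":20},
    {"translation":[1.5,29.8,1.4],"turn":[0,0,-0.0124],"jaw":20},
    {"translation":[1.1,29.8,1.4],"turn":[0,0,-0.0124],"jaw":20},
    {"translation":[0.7,29.8,1.4],"turn":[0,0,-0.0124],"jaw":20}
  ]
}}

```text
clock: 12.62
eef_pos: [456.9, 112.9, 156.4]
orientation: [-3.141, -0.005, 2.962]
wrist_force: [-0.0, -0.2, -5.0]
width: 29.7
finger_force: 49.9
```

>>> {"method": "arm_command", "body": {
  "plan": [
    {"translation":[0.4,29.8,1.4],"turn":[0,0,-0.0124],"jaw":20},
    {"translation":[0,29.8,1.4],"turn":[0,0,-0.0124],"jaw":20},
    {"translation":[-0.4,29.8,1.4],"turn":[0,0,-0.0124],"jaw":20},
    {"translation":[-0.7,29.8,1.4],"turn":[0,0,-0.0124],"jaw":20},
    {"translation":[-1.1,29.8,1.4],"turn":[0,0,-0.0124],"jaw":20}
  ]
}}

```text
clock: 13.03
eef_pos: [481.7, 259.7, 148.9]
orientation: [-3.14, -0.005, 3.024]
wrist_force: [-0.3, -0.4, -4.6]
width: 29.9
finger_force: 49.9
```

>>> {"method": "arm_command", "body": {
  "plan": [
    {"translation":[0,10,0],"turn":[0,0,0],"jaw":20},
    {"translation":[0,0,0],"turn":[0,0,0],"jaw":20},
    {"translation":[0,0,0],"turn":[0,0,0],"jaw":20},
    {"translation":[0,0,0],"turn":[0,0,0],"jaw":20}
  ]
}}

```text
clock: 13.37
eef_pos: [483.6, 267.3, 150.7]
orientation: [-3.14, -0.002, 3.023]
wrist_force: [-1.0, -0.5, -5.1]
width: 29.3
finger_force: 49.9
```

Run:
```python
from h import *
np.set_printoptions(precision=1,suppress=True)
for i in range(3):
    W=Cam("wrist");s=ctrl.sense();print(s["eef_pos"],s["orientation"][2],s["width"],s["wrist_force"])
cv2.imwrite("pics/w7.png",W.im)
a=np.array(s["eef_pos"]);U=np.array([.993,-.118]);V=np.array([.118,.993])
# rim edges of slot two beside the held block: scan across slot at z=22 for u offsets ahead of block and behind
c0=np.array([507.3,266])
for u in (-82,-79,-60,80,):
    P=[np.r_[c0+U*u+V*v,22] for v in range(-40,41,2)]
    q=W.proj(P).round().astype(int);print(u,[int(W.im[b,a].mean()) if 0<=a<640 and 0<=b<400 else -1 for a,b in q])
S=Cam("scene")
for u in (-60,40,60):
    P=[np.r_[c0+U*u+V*v,22] for v in range(-40,41,2)]
    q=S.proj(P).round().astype(int);print("S",u,[int(S.im[b,a].mean()) for a,b in q])
```

```text
[483.9 267.2 151.1] 3.0222471811037908 29.357668573680836 [-0.2 -0.4 -4.5]
[484.1 267.2 151.5] 3.0220353131086415 29.54286232966066 [-0.1 -0.4 -4.8]
[484.2 267.3 151.8] 3.022020609554969 29.78180720274331 [-0.8 -0.1 -5.2]
-82 [103, 135, 150, 148, 148, 149, 153, 87, 91, 93, 92, 97, 92, 94, 95, 93, 93, 94, 100, 95, 97, 96, 97, 96, 101, 96, 93, 100, 98, 97, 154, 141, 99, 96, 84, 153, 152, 149, 153, 152, 151]
-79 [106, 103, 139, 153, 149, 153, 153, 108, 89, 90, 90, 91, 94, 90, 90, 91, 95, 94, 93, 95, 90, 96, 97, 92, 94, 94, 96, 94, 94, 95, 87, 90, 129, 93, 87, 158, 152, 152, 151, 151, 151]
-60 [106, 102, 107, 107, 102, 104, 109, 86, 92, 91, 92, 92, 81, 91, 93, 94, 95, 95, 76, 86, 90, 93, 91, 93, 85, 94, 94, 89, 88, 88, 79, 90, 93, 93, 87, 190, 146, 149, 147, 149, 153]
80 [9, 14, 12, 13, 146, 249, 250, 169, 241, 236, 236, 237, 228, 224, 224, 226, 225, 225, 227, 226, 223, 224, 224, 224, 223, 222, 225, 224, 223, 224, 218, 183, 133, 130, 155, 106, 16, 29, 23, 20, 39]
S -60 [194, 188, 135, 135, 84, 73, 73, 95, 83, 83, 82, 82, 101, 103, 103, 106, 109, 109, 110, 108, 108, 107, 106, 106, 104, 105, 105, 79, 85, 85, 110, 160, 160, 247, 247, 248, 242, 242, 229, 225, 225]
S 40 [253, 253, 249, 249, 133, 113, 113, 168, 165, 165, 118, 84, 84, 79, 77, 79, 79, 74, 74, 74, 76, 91, 91, 154, 197, 197, 193, 122, 137, 137, 200, 202, 202, 219, 251, 251, 253, 253, 253, 253, 253]
S 60 [253, 253, 251, 251, 161, 93, 155, 155, 171, 166, 166, 96, 80, 80, 75, 78, 82, 82, 106, 108, 108, 110, 123, 123, 183, 202, 191, 191, 115, 182, 182, 203, 213, 213, 247, 255, 255, 255, 255, 255, 255]
```

Run:
```python
from h import *
W=Cam("wrist");s=ctrl.sense();t=np.array(s["eef_pos"]);y=s["orientation"][2]
U=np.array([.993,-.118]);V=np.array([.118,.993]);G=cv2.cvtColor(W.im,cv2.COLOR_BGR2GRAY)
def scan(o,d,z,ks):
    P=[np.r_[o+d*k,z] for k in ks];q=W.proj(P).astype(np.float32)
    return cv2.remap(G,q[:,0].reshape(1,-1),q[:,1].reshape(1,-1),1)[0].astype(int)
c0=np.array([507.3,266])
for u in(-22,-30,-38):
    print("blk v from -20",u,scan(t[:2]+U*u,V,t[2]+14,np.arange(-20,21,1.)))
print("blk u from -55",scan(t[:2]+V*9,U,t[2]+14,np.arange(-55,20,1.)))
for v in(-23,-15,15,23):print("slot u from -95",v,scan(c0+V*v,U,22,np.arange(-95,-55,1.)))
for u in(-70,-65,-55):print("slot v -35",u,scan(c0+U*u,V,22,np.arange(-35,36,1.)))
```

```text
blk v from -20 -22 [217 218 218 218 218 222 192 109 109 113  84  18  31  21  19  17  22  28
  29  21  18  21  21  27  22  21  23  30  23  26  21  25  89 111 110 102
 184 225 220 219 219]
blk v from -20 -30 [204 200 200 224 220 220 207 112 109 111 110 111 112 111 109 112 110 109
 110 112 110 114 110 110 112 112 107 106 135 158 155 155 158 157 156 149
 181 224 221 220 223]
blk v from -20 -38 [100 102 100 102 102 101  98 106 109 115 111 109 112 110 109 108 112 113
 110 112 109 109 110 132 158 154 155 154 154 157 157 158 154 156 158 157
 108 220 223 226 229]
blk u from -55 [ 92  93  93  96  97  96  98  96 109 152 157 154 155 160 157 157 156 157
 156 155 156 155 156 154 156 158 156 156 123 109 114  74  20  26  23  62
 113 110 110 108 115  76  23  21  27  59 115 110 109 111 112 109 112 110
 112 109 110 109 109 108 110 111 110 111 109 108 102 160 228 228 228 228
 227 228 227]
slot u from -95 -23 [147 104  74  79  86  88  90  88  88  92  83  74  83  92  93  93  88  91
  88  93  90  93  91  91  89  88  88  91  92  89  92  88  92  90  91  93
  79  58  61  63]
slot u from -95 -15 [141 139 139 1
[... 727 characters left out ...]
90  96  95  96  77  59
  67  88  94  94  91  94  94  98  91  88 118 148 153 151 154 149 151]
slot v -35 -65 [105 106 103 103 102 105 127 140 116  94  91  91  92  93  91  91  93  91
  85  82  88  92  90  92  92  92  95  93  94  93  90  93  94  93  91  90
  95  94  91  92  91  97  94  91  95  93  92  91  92  92  93  92  96  75
  70  90  99  92  91  97  93  93  94  89 114 142 151 150 149 147 150]
slot v -35 -55 [101 102 100 103 104 102 102 105  93  70  62  60  62  63  62  63  65  65
  60  57  59  62  64  63  62  65  61  60  62  60  62  64  61  62  62  82
  94  92  92  89  91  91  91  93  92  92  88  94  90  92  93  93  82  59
  65  84  93  94  90  89  91  91  91  86 108 138 146 176 197 165 140]
```

>>> {"method": "arm_command", "body": {
  "plan": [
    {"translation":[-1.3,1.2,25],"turn":[0,0,0],"jaw":20},
    {"translation":[0,0,25],"turn":[0,0,0],"jaw":20},
    {"translation":[0,0,25],"turn":[0,0,0],"jaw":20},
    {"translation":[0,0,15],"turn":[0,0,0],"jaw":20},
    {"translation":[0,0,0],"turn":[0,0,0],"jaw":20}
  ]
}}

```text
clock: 14.03
eef_pos: [482.8, 268.0, 58.3]
orientation: [-3.138, -0.007, 3.023]
wrist_force: [-0.3, 0.7, -5.9]
width: 29.6
finger_force: 49.9
```

>>> {"method": "arm_command", "body": {
  "plan": [
    {"translation":[0,0,4],"turn":[0,0,0],"jaw":20},
    {"translation":[0,0,4],"turn":[0,0,0],"jaw":20},
    {"translation":[0,0,4],"turn":[0,0,0],"jaw":20},
    {"translation":[0,0,0],"turn":[0,0,0],"jaw":20},
    {"translation":[0,0,0],"turn":[0,0,0],"jaw":20}
  ]
}}

```text
clock: 14.45
eef_pos: [486.1, 269.6, 50.6]
orientation: [3.141, 0.001, 3.024]
wrist_force: [0.1, -0.1, -5.2]
width: 29.6
finger_force: 49.9
```

Run:
```python
from h import *
np.set_printoptions(precision=1,suppress=True)
for i in range(2):
    W=Cam("wrist");s=ctrl.sense();print(s["eef_pos"],s["wrist_force"],s["orientation"])
t=np.array(s["eef_pos"]);U=np.array([.993,-.118]);V=np.array([.118,.993]);G=cv2.cvtColor(W.im,cv2.COLOR_BGR2GRAY)
def scan(o,d,z,ks):
    q=W.proj([np.r_[o+d*k,z] for k in ks]).astype(np.float32)
    return cv2.remap(G,q[:,0].reshape(1,-1),q[:,1].reshape(1,-1),1)[0].astype(int)
cv2.imwrite("pics/w8.png",W.im)
for v in(-5,5):print("u from t-115",scan(t[:2]+V*v,U,22,np.arange(-115,-75,1.)))
for u in(-36,30,50,70):print("v",u,scan(t[:2]+U*u,V,22,np.arange(-35,36,1.)))
```

```text
[486.2 269.6  50.7] [ 0.1  0.5 -4.6] [3.1 0.  3. ]
[486.2 269.6  50.7] [-0.2 -0.6 -3.8] [3.1 0.  3. ]
u from t-115 [ 38 137 138 135 136 141 143 140 141 133 139 137 143 141 143 142 141 139
 140 148 116  74 124 134 219 226 234 234 237 194  97  70  74  71 108 234
 229 237 199  66]
u from t-115 [ 36 135 135 136 136 141 141 141 140 138 135 138 142 141 140 137 139 136
 153 189 175 155 228 228 228 229 233 231 233 248 105  71  79  81 227 229
 229 231 213  92]
v -36 [ 96  96  96  97  97  98  97  93  60  59  57  61  57  58  59  63  58  54
  92 106 104 106 106 107 103 106 109 105 107 104 103 138 146 144 143 142
 143 142 142 142 142 140 142 140 143 140 140 141 138 138 137 139 139 138
 139 116  81  86  80  86  84  84  83 107 139 139 137 139 140 137 138]
v 30 [ 74  77  73  75  77  77  77  78  72  76  76  62  26  22  22  17  16  49
 102 104 104 103 105 105 105 101 104 105 104 105 105 103 103 105 104 106
 104 106 106 105 105 104 103 105 104 104 104 103 106 105 105 102 104 104
 106  54  16  20  20  20  17  65  77  74  75  73  76  78  76  77  75]
v 50 [ 76  76  75  76  75  75  75  58  26  27  14  12  26  12  44 115 123  96
  77 112 194 225 221 220 220 220 219 220 220 221 220 219 220 219 220 219
 220 219 220 221 220 221 220 220 219 220 221 220 220 220 223 194  78  90
 134 138 142 138  72  17  20  22  25  29  24  56  76  74  74  74  75]
v 70 [38 40 36 42 31 41 29 36 44 37 36 42 39 31 35 33 31 38 39 38 35 30 33 36
 33 33 33 29 33 35 31 31 28 28 31 33 38 33 31 34 32 31 30 34 34 27 29 27
 32 33 24 40 32 37 31 34 33 37 32 32 34 36 36 40 39 35 34 39 37 37 39]
```

>>> {"method": "arm_command", "body": {
  "plan": [
    {"translation":[0,-0.5,3],"turn":[0,0,0],"jaw":20},
    {"translation":[0,0,2.5],"turn":[0,0,0],"jaw":20},
    {"translation":[0,0,2],"turn":[0,0,0],"jaw":20},
    {"translation":[0,0,0],"turn":[0,0,0],"jaw":20},
    {"translation":[0,0,0],"turn":[0,0,0],"jaw":20}
  ]
}}

```text
clock: 14.97
eef_pos: [485.4, 268.9, 42.2]
orientation: [-3.141, -0.001, 3.024]
wrist_force: [0.1, -0.0, -4.3]
width: 29.6
finger_force: 49.9
```

>>> {"method": "arm_command", "body": {
  "plan": [
    {"translation":[0,0,1],"turn":[0,0,0],"jaw":20},
    {"translation":[0,0,1],"turn":[0,0,0],"jaw":20},
    {"translation":[0,0,0],"turn":[0,0,0],"jaw":20}
  ]
}}

```text
clock: 15.22
eef_pos: [485.6, 269.0, 40.4]
orientation: [-3.141, -0.0, 3.024]
wrist_force: [0.5, 0.2, -5.2]
width: 29.4
finger_force: 49.9
```

>>> {"method": "arm_command", "body": {
  "plan": [
    {"translation":[0,0,0.7],"turn":[0,0,0],"jaw":20},
    {"translation":[0,0,0],"turn":[0,0,0],"jaw":20},
    {"translation":[0,0,0],"turn":[0,0,0],"jaw":20}
  ]
}}

```text
clock: 15.47
eef_pos: [485.8, 269.0, 40.0]
orientation: [3.141, 0.0, 3.024]
wrist_force: [0.2, -1.2, -4.6]
width: 29.7
finger_force: 49.9
```

>>> {"method": "arm_command", "body": {
  "plan": [
    {"translation":[0,0,0.7],"turn":[0,0,0],"jaw":20},
    {"translation":[0,0,0],"turn":[0,0,0],"jaw":20},
    {"translation":[0,0,0],"turn":[0,0,0],"jaw":20}
  ]
}}

```text
clock: 15.72
eef_pos: [485.8, 269.0, 40.0]
orientation: [-3.141, -0.0, 3.024]
wrist_force: [-3.8, -1.9, 5.8]
width: 29.4
finger_force: 49.9
```

>>> {"method": "arm_command", "body": {
  "plan": [
    {"translation":[0,0,-0.5],"turn":[0,0,0],"jaw":45},
    {"translation":[0,0,0],"turn":[0,0,0],"jaw":45},
    {"translation":[0,0,0],"turn":[0,0,0],"jaw":45},
    {"translation":[0,0,0],"turn":[0,0,0],"jaw":45},
    {"translation":[0,0,0],"turn":[0,0,0],"jaw":45}
  ]
}}

```text
clock: 16.13
eef_pos: [485.9, 269.1, 39.7]
orientation: [3.141, 0.001, 3.024]
wrist_force: [-0.1, 0.1, -0.3]
width: 45.3
finger_force: 0.0
```

>>> {"method": "arm_command", "body": {
  "plan": [
    {"translation":[0,0,-10],"turn":[0,0,0],"jaw":45},
    {"translation":[0,0,-30],"turn":[0,0,0],"jaw":45},
    {"translation":[0,0,-35],"turn":[0,0,0],"jaw":45},
    {"translation":[0,0,-35],"turn":[0,0,0],"jaw":45},
    {"translation":[0,0,0],"turn":[0,0,0],"jaw":45}
  ]
}}

```text
clock: 16.55
eef_pos: [490.3, 270.6, 158.4]
orientation: [3.136, 0.013, 3.024]
wrist_force: [0.6, 0.8, 1.2]
width: 44.8
finger_force: 0.0
```

```bash
python3 - <<'E'
from h import *
np.set_printoptions(precision=1,suppress=True)
for i in range(3):W=Cam("wrist")
s=ctrl.sense();print(s["eef_pos"],s["width"],s["wrist_force"]);cv2.imwrite("pics/w9.png",W.im)
c0=np.array([507.3,266]);U=np.array([.993,-.118]);V=np.array([.118,.993]);G=cv2.cvtColor(W.im,cv2.COLOR_BGR2GRAY)
def scan(o,d,z,ks):
    q=W.proj([np.r_[o+d*k,z] for k in ks]).astype(np.float32)
    return cv2.remap(G,q[:,0].reshape(1,-1),q[:,1].reshape(1,-1),1)[0].astype(int)
for v in(-9,9):print("blk top u from -75",scan(c0+V*v,U,54,np.arange(-75,0,1.)))
for u in(-60,-20):print("blk top v from -20",scan(c0+U*u,V,54,np.arange(-20,22,1.)))
for v in(-8,8):print("slot u -95",scan(c0+V*v,U,22,np.arange(-95,-60,1.)));print("tongue end z26 u 60..", scan(c0+V*v,U,26,np.arange(55,95,1.)))
for u in(30,55):print("tongue v -35",scan(c0+U*u,V,24,np.arange(-35,36,1.)))
E
python3 p.py 562.3 -174.5 330 1.331 15
```

```text
[485.7 269.  150.1] 44.90517004930959 [0.4 0.4 0.9]
blk top u from -75 [ 85  88  90  91  94  89  96 139 156 153 154 154 153 155 154 154 154 154
 152 152 154 155 153 151 153 151 152 152 158 145 100  69  53  75 118 125
 110 110 110  95  64  43  41  51  94 110 108 110 108 105 107 106 106 106
 107 109 109 108 107 108 107 108 107 107 102 119 188 230 231 228 227 227
 227 228 227]
blk top u from -75 [ 89  90  92  94  93  91  98 136 158 158 157 157 157 158 158 155 156 157
 157 155 157 156 157 157 156 154 156 158 155 129  59  25  30  47 111 154
 157 154 162 131  63  24  18  37  95 112 109 108 109 107 107 106 107 106
 109 107 107 108 105 106 108 107 105 106 102 120 192 230 232 229 228 227
 227 229 229]
blk top v from -20 [ 68  76  86  88  91  70  48  98 150 157 153 154 154 155 153 155 155 155
 155 154 155 155 155 156 155 157 156 155 156 155 158 157 156 156 157 162
 150  94  75  87  88  87]
blk top v from -20 [ 59  58  66  71  72  71  93 111 106 109 106 109 106 107 107 107 107 107
 109 106 106 107 106 106 105 106 108 107 106 107 107 106 107 106 108 109
 100  86  84  81  81  71]
slot u -95 [ 44 
[... 909 characters left out ...]
137 131 129 124 123 121 132 167 204 216 212 212 212 212]
tongue v -35 [239 235 233 233 233 233 237 228 194 157 142 142 142 142 144 145 146 146
 131 116 126 178 234 241 238 238 236 237 237 237 236 237 236 237 236 237
 237 237 236 236 236 237 236 237 236 237 236 237 238 242 232 179  84  31
 110 145 148 146 147 146 145 144 139 143 214 236 237 235 234 234 235]
turn z per row 0.1128
[-8.6, -28.8, -12.0]
[-11.7, -27.6, -12.0]
[-14.8, -26.1, -12.0]
[-17.6, -24.3, -12.0]
[-20.2, -22.1, -12.0]
[-22.6, -19.7, -12.0]
[-24.7, -17.1, -12.0]
[-26.4, -14.2, -12.0]
[-27.9, -11.1, -12.0]
[-28.9, -7.9, -12.0]
[-29.7, -4.6, -12.0]
[-30.0, -1.2, -12.0]
[-29.9, 2.2, -12.0]
[-29.5, 5.5, -12.0]
[-28.7, 8.8, -12.0]
```

>>> {"method": "arm_command", "body": {
  "plan": [
    {"translation":[-8.6,-28.8,-28],"turn":[0,0,0.1128],"jaw":60},
    {"translation":[-11.7,-27.6,-28],"turn":[0,0,0.1128],"jaw":60},
    {"translation":[-14.8,-26.1,-28],"turn":[0,0,0.1128],"jaw":60},
    {"translation":[-17.6,-24.3,-28],"turn":[0,0,0.1128],"jaw":60},
    {"translation":[-20.2,-22.1,-6.2],"turn":[0,0,0.1128],"jaw":60}
  ]
}}

```text
clock: 17.12
eef_pos: [512.5, 120.0, 271.2]
orientation: [3.139, 0.003, 2.454]
wrist_force: [0.5, 0.8, 0.9]
width: 60.0
finger_force: 0.0
```

>>> {"method": "arm_command", "body": {
  "plan": [
    {"translation":[-22.6,-19.7,-6.2],"turn":[0,0,0.1128],"jaw":60},
    {"translation":[-24.7,-17.1,-6.2],"turn":[0,0,0.1128],"jaw":60},
    {"translation":[-26.4,-14.2,-6.2],"turn":[0,0,0.1128],"jaw":60},
    {"translation":[-27.9,-11.1,-6.2],"turn":[0,0,0.1128],"jaw":60},
    {"translation":[-28.9,-7.9,-6.2],"turn":[0,0,0.1128],"jaw":60}
  ]
}}

```text
clock: 17.53
eef_pos: [535.9, -27.9, 296.9]
orientation: [-3.138, -0.002, 1.89]
wrist_force: [0.3, 0.7, 0.3]
width: 60.2
finger_force: 0.0
```

>>> {"method": "arm_command", "body": {
  "plan": [
    {"translation":[-29.7,-4.6,-6.2],"turn":[0,0,0.1128],"jaw":60},
    {"translation":[-30.0,-1.2,-6.2],"turn":[0,0,0.1128],"jaw":60},
    {"translation":[-29.9,2.2,-6.2],"turn":[0,0,0.1128],"jaw":60},
    {"translation":[-29.5,5.5,-6.2],"turn":[0,0,0.1128],"jaw":60},
    {"translation":[-28.7,8.8,-6.2],"turn":[0,0,0.1128],"jaw":60}
  ]
}}

```text
clock: 17.95
eef_pos: [561.8, -175.7, 327.7]
orientation: [-3.138, -0.001, 1.326]
wrist_force: [0.8, 0.1, 0.9]
width: 60.1
finger_force: 0.0
```

>>> {"method": "arm_command", "body": {
  "plan": [
    {"translation":[0,0,0],"turn":[0,0,0],"jaw":60},
    {"translation":[0,0,0],"turn":[0,0,0],"jaw":60},
    {"translation":[0,0,0],"turn":[0,0,0],"jaw":60}
  ]
}}

```text
clock: 18.2
eef_pos: [561.8, -173.8, 327.9]
orientation: [-3.138, -0.001, 1.333]
wrist_force: [-0.4, 0.4, 0.9]
width: 60.0
finger_force: 0.0
```

```bash
python3 p.py 562 -176 203 1.331 5; python3 -c "
from cell import ctrl;s=ctrl.sense();print(s['eef_pos'],s['orientation'])"
```

```text
turn z per row 0.0004
[-0.4, 0.1, 25.0]
[-0.4, 0.1, 25.0]
[-0.4, 0.1, 25.0]
[-0.4, 0.1, 25.0]
[-0.4, 0.1, 25.0]
[ 561.78434911 -173.77509358  327.89103511] [-3.13825139e+00 -1.19288440e-03  1.33275528e+00]
```

>>> {"method": "arm_command", "body": {
  "plan": [
    {"translation":[-0.4,0,30],"turn":[0,0,0],"jaw":60},
    {"translation":[-0.4,0,30],"turn":[0,0,0],"jaw":60},
    {"translation":[-0.4,0,30],"turn":[0,0,0],"jaw":60},
    {"translation":[-0.4,0,20],"turn":[0,0,0],"jaw":60},
    {"translation":[-0.4,0,14],"turn":[0,0,0],"jaw":60}
  ]
}}

```text
clock: 18.62
eef_pos: [560.1, -173.9, 201.9]
orientation: [-3.136, -0.002, 1.334]
wrist_force: [0.1, 0.8, 0.1]
width: 60.4
finger_force: 0.0
```

>>> {"method": "arm_command", "body": {
  "newtons": 20,
  "plan": [
    {"translation":[0,0,0],"turn":[0,0,0],"jaw":10},
    {"translation":[0,0,0],"turn":[0,0,0],"jaw":10},
    {"translation":[0,0,0],"turn":[0,0,0],"jaw":10},
    {"translation":[0,0,0],"turn":[0,0,0],"jaw":10},
    {"translation":[0,0,0],"turn":[0,0,0],"jaw":10}
  ]
}}

```text
clock: 19.03
eef_pos: [562.6, -176.5, 207.4]
orientation: [3.139, 0.001, 1.332]
wrist_force: [0.5, -0.9, -0.3]
width: 29.9
finger_force: 0.0
```

>>> {"method": "arm_command", "body": {
  "plan": [
    {"translation":[0,0,0],"turn":[0,0,0],"jaw":10},
    {"translation":[0,0,0],"turn":[0,0,0],"jaw":10},
    {"translation":[0,0,0],"turn":[0,0,0],"jaw":10},
    {"translation":[0,0,0],"turn":[0,0,0],"jaw":10}
  ]
}}

```text
clock: 19.37
eef_pos: [562.1, -176.7, 206.6]
orientation: [3.141, 0.0, 1.332]
wrist_force: [-1.6, -0.8, 3.8]
width: 22.0
finger_force: 20.0
```

Run:
```python
import numpy as np
a=np.linspace(.5,-.6,21);print(np.c_[-90*np.diff(np.cos(a)),-90*np.diff(np.sin(a))].round(1).tolist())
```

```text
[[-2.3, 4.4], [-2.0, 4.5], [-1.8, 4.6], [-1.5, 4.7], [-1.2, 4.8], [-1.0, 4.9], [-0.7, 4.9], [-0.4, 4.9], [-0.2, 4.9], [0.1, 4.9], [0.4, 4.9], [0.7, 4.9], [0.9, 4.9], [1.2, 4.8], [1.5, 4.7], [1.7, 4.6], [2.0, 4.5], [2.2, 4.4], [2.4, 4.3], [2.7, 4.2]]
```

>>> {"method": "arm_command", "body": {
  "plan": [
    {"translation":[-2.3,0,4.4],"turn":[0,0,0],"jaw":10},
    {"translation":[-2.0,0,4.5],"turn":[0,0,0],"jaw":10},
    {"translation":[-1.8,0,4.6],"turn":[0,0,0],"jaw":10},
    {"translation":[-1.5,0,4.7],"turn":[0,0,0],"jaw":10},
    {"translation":[-1.2,0,4.8],"turn":[0,0,0],"jaw":10}
  ]
}}

```text
clock: 19.78
eef_pos: [559.8, -185.6, 182.4]
orientation: [3.141, 0.0, 1.331]
wrist_force: [-1.2, -2.5, 4.2]
width: 22.0
finger_force: 20.0
```

>>> {"method": "arm_command", "body": {
  "plan": [
    {"translation":[-1.0,0,4.9],"turn":[0,0,0],"jaw":10},
    {"translation":[-0.7,0,4.9],"turn":[0,0,0],"jaw":10},
    {"translation":[-0.4,0,4.9],"turn":[0,0,0],"jaw":10},
    {"translation":[-0.2,0,4.9],"turn":[0,0,0],"jaw":10},
    {"translation":[0.1,0,4.9],"turn":[0,0,0],"jaw":10}
  ]
}}

```text
clock: 20.2
eef_pos: [559.4, -187.3, 157.9]
orientation: [3.141, 0.0, 1.332]
wrist_force: [0.0, -1.9, 3.2]
width: 21.9
finger_force: 20.0
```

>>> {"method": "arm_command", "body": {
  "plan": [
    {"translation":[0.4,0,4.9],"turn":[0,0,0],"jaw":10},
    {"translation":[0.7,0,4.9],"turn":[0,0,0],"jaw":10},
    {"translation":[0.9,0,4.9],"turn":[0,0,0],"jaw":10},
    {"translation":[1.2,0,4.8],"turn":[0,0,0],"jaw":10},
    {"translation":[1.5,0,4.7],"turn":[0,0,0],"jaw":10}
  ]
}}

```text
clock: 20.62
eef_pos: [560.5, -182.6, 133.7]
orientation: [3.141, 0.0, 1.332]
wrist_force: [-1.0, -3.3, 3.4]
width: 21.7
finger_force: 20.0
```

>>> {"method": "arm_command", "body": {
  "plan": [
    {"translation":[1.7,0,4.6],"turn":[0,0,0],"jaw":10},
    {"translation":[2.0,0,4.5],"turn":[0,0,0],"jaw":10},
    {"translation":[2.2,0,4.4],"turn":[0,0,0],"jaw":10},
    {"translation":[2.4,0,4.0],"turn":[0,0,0],"jaw":10},
    {"translation":[0,0,0],"turn":[0,0,0],"jaw":10}
  ]
}}

```text
clock: 21.03
eef_pos: [562.5, -174.0, 115.5]
orientation: [3.141, -0.0, 1.332]
wrist_force: [3.8, -4.7, -3.2]
width: 21.5
finger_force: 20.0
```

Push on gently to the stop.

>>> {"method": "arm_command", "body": {
  "plan": [
    {"translation":[1.5,0,2.2],"turn":[0,0,0],"jaw":10},
    {"translation":[0,0,0],"turn":[0,0,0],"jaw":10},
    {"translation":[0,0,0],"turn":[0,0,0],"jaw":10}
  ]
}}

```text
clock: 21.28
eef_pos: [562.8, -172.9, 113.7]
orientation: [3.141, -0.0, 1.332]
wrist_force: [2.2, -3.9, -2.1]
width: 21.9
finger_force: 20.0
```

>>> {"method": "arm_command", "body": {
  "plan": [
    {"translation":[1.2,0,1.8],"turn":[0,0,0],"jaw":10},
    {"translation":[0,0,0],"turn":[0,0,0],"jaw":10},
    {"translation":[0,0,0],"turn":[0,0,0],"jaw":10}
  ]
}}

```text
clock: 21.53
eef_pos: [563.1, -171.8, 112.2]
orientation: [3.141, 0.0, 1.332]
wrist_force: [2.4, -5.2, -1.6]
width: 21.5
finger_force: 20.0
```

>>> {"method": "arm_command", "body": {
  "plan": [
    {"translation":[0.3,0,2],"turn":[0,0,0],"jaw":10},
    {"translation":[0,0,0],"turn":[0,0,0],"jaw":10},
    {"translation":[0,0,0],"turn":[0,0,0],"jaw":10}
  ]
}}

```text
clock: 21.78
eef_pos: [563.3, -170.8, 110.5]
orientation: [3.141, -0.001, 1.332]
wrist_force: [3.1, -1.1, 0.2]
width: 21.8
finger_force: 20.0
```

>>> {"method": "arm_command", "body": {
  "plan": [
    {"translation":[0.3,0,2],"turn":[0,0,0],"jaw":10},
    {"translation":[0,0,0],"turn":[0,0,0],"jaw":10},
    {"translation":[0,0,0],"turn":[0,0,0],"jaw":10}
  ]
}}

```text
clock: 22.03
eef_pos: [563.5, -170.2, 108.8]
orientation: [3.141, -0.002, 1.332]
wrist_force: [3.9, 3.9, 3.7]
width: 21.9
finger_force: 20.0
```

>>> {"method": "arm_command", "body": {
  "plan": [
    {"translation":[1.2,0,2],"turn":[0,0,0],"jaw":10},
    {"translation":[0,0,0],"turn":[0,0,0],"jaw":10},
    {"translation":[0,0,0],"turn":[0,0,0],"jaw":10}
  ]
}}

```text
clock: 22.28
eef_pos: [563.7, -169.4, 107.3]
orientation: [3.141, -0.001, 1.332]
wrist_force: [0.4, 2.8, 6.8]
width: 22.0
finger_force: 20.0
```

>>> {"method": "arm_command", "body": {
  "plan": [
    {"translation":[1.2,0,2],"turn":[0,0,0],"jaw":10},
    {"translation":[0,0,0],"turn":[0,0,0],"jaw":10},
    {"translation":[0,0,0],"turn":[0,0,0],"jaw":10}
  ]
}}

```text
clock: 22.53
eef_pos: [563.9, -169.3, 107.0]
orientation: [-3.141, 0.001, 1.332]
wrist_force: [-5.1, 1.6, 15.2]
width: 22.3
finger_force: 20.0
```

>>> {"method": "arm_command", "body": {
  "plan": [
    {"translation":[0,0,0],"turn":[0,0,0],"jaw":60},
    {"translation":[0,0,0],"turn":[0,0,0],"jaw":60},
    {"translation":[0,0,0],"turn":[0,0,0],"jaw":60},
    {"translation":[0,0,0],"turn":[0,0,0],"jaw":60},
    {"translation":[0,0,-15],"turn":[0,0,0],"jaw":60}
  ]
}}

```text
clock: 22.95
eef_pos: [561.0, -167.7, 115.9]
orientation: [-3.134, -0.002, 1.332]
wrist_force: [0.4, 0.5, -0.3]
width: 51.7
finger_force: 0.0
```

>>> {"method": "arm_command", "body": {
  "plan": [
    {"translation":[-5,0,-35],"turn":[0,0,0],"jaw":60},
    {"translation":[-5,0,-35],"turn":[0,0,0],"jaw":60},
    {"translation":[0,0,-35],"turn":[0,0,0],"jaw":60},
    {"translation":[0,0,-35],"turn":[0,0,0],"jaw":60},
    {"translation":[0,0,-35],"turn":[0,0,0],"jaw":60}
  ]
}}

```text
clock: 23.37
eef_pos: [560.7, -178.6, 295.6]
orientation: [-3.14, -0.0, 1.331]
wrist_force: [-0.1, -1.7, 0.2]
width: 60.0
finger_force: 0.0
```

>>> {"method": "arm_command", "body": {
  "plan": [
    {"translation":[0,0,0],"turn":[0,0,0],"jaw":60},
    {"translation":[0,0,0],"turn":[0,0,0],"jaw":60},
    {"translation":[0,0,0],"turn":[0,0,0],"jaw":60}
  ]
}}

```text
clock: 23.62
eef_pos: [560.7, -178.4, 293.2]
orientation: [-3.139, -0.0, 1.332]
wrist_force: [0.2, -0.3, -0.5]
width: 60.0
finger_force: 0.0
```

Run:
```python
from h import *
np.set_printoptions(precision=1,suppress=True)
S=Cam("scene");W=Cam("wrist");cv2.imwrite("pics/w10.png",W.im);cv2.imwrite("pics/s10.png",S.im)
def cen(c,x,y,r,th):
    x,y=int(x),int(y);m=(c.im[y-r:y+r,x-r:x+r].max(2)<th).astype(np.uint8)
    n,l,st,ce=cv2.connectedComponentsWithStats(m)
    i=min(range(1,n),key=lambda i:np.linalg.norm(ce[i]-r) if st[i][4]>15 else 99);print(st[i]);return ce[i]+[x-r,y-r]
e=np.array([563.3,-171.7,114.2])
kw=cen(W,*W.proj(e)[0],14,40);ks=cen(S,*S.proj(e)[0],12,40)
print("knob",tri(W,kw,S,ks),W.proj(e),kw,S.proj(e),ks);s=ctrl.sense();print(s["eef_pos"],s["finger_force"],s["wrist_force"],s["clock"])
```

```text
[  1   0  27  28 352]
[ 7  6  9 12 71]
knob [ 563.2 -174.1  113.4] [[318.5 178.9]] [318.8 179.5] [[255.4 205. ]] [254.  205.3]
[ 560.4 -178.2  292. ] 0.0 [ 0.  -0.7 -0. ] 23.7167
```

```bash
python3 -c "
from cell import ctrl;print(ctrl.hand_in())"
```

```text
the job is handed in; nothing more can be done
None
```

I swung the lever fully up, drew the block out and set it down flat in the two-bar slot, then swung the lever back down to its stop. The job is handed in at about 24 s of the 72 s allowed; the hand-in call gave no verdict, so whether it passed is not known here.

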